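# Shorten a telescopic stand leg by one hole and hold its lock pin home

## Robot

A 6-joint arm with a two-finger parallel gripper is mounted at the origin on the work surface. World frame = base frame: x ahead of the robot, y to its left, z up, the work surface at z = 0. Lengths are in m, angles in rad, forces in N, time in s.
With the tool pointing down it reaches from about 0.35 to 0.975 m from the base axis. Payload 17.4 kg.
Tool frame: the origin (TCP) lies at the very end of the fingers, on their centre line; the grasp point (between the pads) lies 19 mm behind it; x points along the fingers, y is the direction in which the jaws open and shut, and the axes are right-handed (so a half turn about x gives the same grasp; the last joint's range is limited). The gripper opens to 85 mm and grips with 20 to 120 N. Pads are 22 mm wide; open, the fingers measure 114 mm over their backs; the gripper's body (76 mm by 85 mm) begins 54 mm behind the grasp point. The pads swing forward as they close: fully open they stand 13 mm farther back than shut.
Start: joints at [-1.384, 0.116, 1.442, -0, 1.584, -0.038], TCP at [0.15, -0.658, 0.231] pointing down, gripper open.
Joint ranges: [-2.83, 2.83], [-0.83, 2.19], [0.07, 2.5], [-1.14, 4.28], [0.01, 3], [-2.97, 2.97]. Speed limits (rad/s): [1.89, 1.89, 2.22, 3.14, 3.14, 3.14].

## Interface

Orientations are given as a rotation vector (axis times angle).
In Python, from cell import robot, cams gives the robot as it stands. The module is installed in compiled form; this text tells all that it offers.
- The arm moves only by the tool move_arm, never from a script. Its argument "commands" is a list of rows, each a list of 2 entries, a list of its own where there are three numbers: the shift along the tool's x, y, z in cm, then the turn, a rotation vector about the tool's x, y, z in rad. A call has 1 to 20 rows; each row is the pose to reach, as a shift and turn from the pose commanded when the call began, along the tool's axes at that moment; what a row does not reach only later rows make up. A row lasts 1/8 s, in which the tool goes at most 62.5 mm and 10.7 degrees, less where a joint would pass 70% of its speed; a pose out of reach is approached as far as the arm can. A call with a gripper value outside its range is refused whole. "grip" is the closure, from -1 (fully open) to 1 (shut), so that 0 is half open, set as the call begins (left out, the last holds). The fingers move at their own pace and stop on an object; "grip_force" is the grip in N (left out, the last holds). Time passes only in rows, so rows that repeat a pose let the fingers close. It gives the time, the measured TCP pose, the force and the opening at its end, in the units of the state.
- robot.get_obs(): the state, without advancing time (a new reading comes with each control period).
- cams.get_image(name): name is "scene" or "top" or "wrist"; returns the picture (480x640x3 uint8, red, green, blue); there is no depth.
- cams.camera_params(name): a dict with "camera_matrix" (3x3 intrinsics, pixels), "world_to_cam" (4x4, takes a point from world to camera coordinates); the wrist camera has in their place "mount" (4x4, takes a point from camera to tool coordinates, whose origin is the TCP and whose axes are the tool frame's). Camera axes: x right, y down, z forward; pixel columns grow to the right and rows downward; lengths in m; the calibration is good to about 2 mm. A picture is of the moment at which its call begins: read the wrist's pose just before it. camera_params takes no time and is no camera call.
- robot.close_job(): hands the job in, once; it reports no verdict.
Trained networks look in the newest picture that a camera, given by its name, has taken for a name from the list of things; names that differ only in an ending like _2 or _b are one class to them, and where a whole thing is asked for, a point or a joint stands for the part that bears it (a point fixed in the world has none). Each returns a list of dicts, best first, with "score" (0 to 1); they miss things now and then, are a little off and sometimes report something else, mostly with a low value. They report only what shows in the picture. A call takes as long as a camera call.
- cams.silhouettes(camera, target): "region" (480x640 bool, what is visible of it).
- cams.place_of(camera, target): "position" ([x, y, z] in m, in world coordinates, good to about 4 mm: a listed point, or the origin of a listed thing).
The state is a dict: "clock": time; "qpos": joint angles; "dq": joint speeds; "tau": joint torques, N m; "ee_pos": TCP position; "eef_rot": TCP orientation; "wrist_force": force on the tool from outside, world axes, zero at the start; "wrist_torque": the same for the moment, N m; "finger_gap": opening from 0.0 (shut) to 1.0 (fully open).
Only numpy, scipy, OpenCV 4.12 (cv2) and the standard library are available. Lean on these libraries where they do the work, as an engineer would, in place of code of your own. Each camera call takes 0.05 s, during which the arm holds its last target.

## Task

The telescopic stand leg clamped in the bench vice is one hole too long. Pull its spring-loaded lock plunger up by the knob until the pin is clear of its hole, slide the outer section towards the vice to the very next hole and let the pin go fully home in it. Finish still holding the knob, pressing it firmly down so that the pin is held home, and leave the other things on the bench alone.

Things in the scene. Friction and masses are not known exactly. Their poses are not given: they have to be found in the camera images.
- knob: Black round pull knob of the lock plunger on top of the leg, 26 mm in diameter, 24 mm high, axis vertical. Origin at its centre, 158 mm above the bench with the pin home. z up; y along the leg towards the vice: the way the section must slide. The outer tube's flat top is 37 mm under the knob's centre; only the plunger's body, narrower than the knob, stands between. Free all round and above.
- plunger (a joint): Lift of the lock plunger (pin and knob) in m: 0 = pin home in a hole, 0.012 = upper stop. A spring pushes it down with 5.6 N at home, 10 N at the top. The 8 mm round-nosed pin is wholly clear of the hole from 0.008 up (pull about 0.010). Between holes a released pin rides on the inner tube at 0.008; over a hole the spring drops it in.
- section (a joint): Slide of the outer section (with plunger, knob and rubber foot) along the leg in m: 0 = start hole, positive = towards the vice, 0.040 = next hole, 0.080 = the one after; free to 0.110. It slides with about 3 N of friction and stays where it is left; with the pin in a hole it only rattles about 1 mm.
- start_hole (a point): Top of the hole that holds the pin at the start, on the inner tube's upper face, 117.5 mm above the bench, under the knob's axis. Fixed. The outer section there: aluminium, 32 mm square, 290 mm long, from 25 mm vice-side of the knob to 265 mm on the other side, then a rubber foot to 283 mm.
- next_hole (a point): Top of the next hole, on the inner tube's upper face, 117.5 mm above the bench, 40 mm from start_hole towards the vice: the hole nearest to the outer section on the bare tube between section and vice. Holes are 10 mm in diameter, 40 mm apart. Fixed.
- leg_vice: Grey bench vice and the bare 25 mm square steel inner tube clamped in it, both fixed. Origin on the bench below the start hole; x across the leg, y along it towards the vice, z up. The leg is level, its axis 105 mm above the bench. Vice jaws from 150 to 230 mm in y, top 126 mm above the bench; the vice reaches 100 mm to -x, 160 mm to +x, 245 mm in y.
- spare_leg_mid (a point): Bystander: a second leg of the same kind lying loose on the bench beyond the clamped one, about 360 mm long along its y, 40 mm high with its own knob up to 85 mm; point at its middle.
- glue_mid (a point): Bystander: black adhesive bottle with a white nozzle, 38 mm in diameter, 124 mm tall, standing; point at its middle height.
- glasses_mid (a point): Bystander: clear safety glasses, about 130 x 120 x 42 mm, lying on the robot's side of the leg; point at their middle.
- spanner_mid (a point): Bystander: steel spanner 150 mm long, 8 mm thick, lying flat on the robot's side of the leg; point at its middle.
- collar_top (a point): Steel body of the plunger under the knob, fixed on the outer section: 18 mm in diameter, 25 mm high, its top 146 mm above the bench. With the pin home the knob's flat underside rests on it, pressed by the spring and the knob's weight with about 6 N; a push on the knob adds to that. Point: centre of its top face. The rules call this part section_c0.

How it is judged:
On the way, in this order (a step that is already met when the one before it is completed fails the run):
1. the plunger is pulled up until the pin is clear of its first hole, before the section slides (value of joint plunger above 0.007 m and value of joint section between -0.006 and 0.006 m), for 0.05 s.
2. the pin is home in the next hole towards the vice (value of joint plunger below 0.002 m and value of joint section between 0.037 and 0.043 m), for 0.2 s.
At the end, for the whole second after the job is handed in: The pin is home (plunger within 2 mm of fully down) in the next hole towards the vice (section slid 40 mm, within 3 mm), the fingers are still on the knob, and it is pressed down on the plunger's body with over 8.5 N through the last second: some 2.5 N more than its own spring and weight (all of step 2 and contact force between the fingers and knob above 2 N and contact force between knob and section_c0 above 8.5 N); the arm keeps its last pose, push and grip.
It fails at once if the spare leg is pushed more than 20 mm (distance of spare_leg_mid from where it was at the start of the episode above 0.02 m).
It fails at once if the glue bottle is moved more than 20 mm or knocked over (distance of glue_mid from where it was at the start of the episode above 0.02 m).
It fails at once if the safety glasses are moved more than 20 mm (distance of glasses_mid from where it was at the start of the episode above 0.02 m).
It fails at once if the spanner is moved more than 20 mm (distance of spanner_mid from where it was at the start of the episode above 0.02 m).
It also fails if it takes over 32 s, if anything falls off the work surface, if the arm or the gripper's body presses on something with over 40 N, if the wrist force passes 120 N, or if a joint passes its speed limit or range.

## Working session

There is one attempt and no reset: what is moved stays moved. The work goes in short steps, Python scripts to look and compute and a tool call to move; the robot and the scene stay as the last step left them, time stands still between calls to the robot, and variables do not carry over. Pictures are saved under pics/ and viewed, and the job is handed in when it is done.

Besides the shell and the picture viewer there is one more tool, called after "Emit:" as name([rows], argument=value, ...), one row to a line, values as JSON. move_arm: Moves the arm, as the interface text tells. Its arguments: {"type":"object","properties":{"commands":{"type":"array"},"grip":{"type":"number"},"grip_force":{"type":"number"}},"required":["commands"]}

```bash
mkdir -p pics
cat > h.py <<'E'
from cell import robot,cams
import numpy as np,cv2
from scipy.spatial.transform import Rotation as R
def save(n,f):
    im=cams.get_image(n); cv2.imwrite('pics/'+f,im[:,:,::-1]); return im
E
python3 - <<'E'
from h import *
o=robot.get_obs(); print(o)
for c in ['scene','top']:
    save(c,c+'1.png')
    for t in ['knob','next_hole','start_hole','collar_top','leg_vice']:
        print(c,t,[(round(d['score'],2),np.round(d['position'],4)) for d in cams.place_of(c,t)[:3]])
E
```

```text
{'clock': 0.0, 'qpos': array([-1.38378825e+00,  1.16508756e-01,  1.44230037e+00,  1.79828786e-05,
        1.58398447e+00, -3.78131533e-02]), 'dq': array([-0.00047041,  0.00206744, -0.00082907,  0.00166844, -0.00074869,
        0.00075879]), 'tau': array([-2.67047435e-03, -7.31993079e+01, -6.32499790e+01, -1.90941378e-04,
        6.23529646e-03,  1.11054685e-04]), 'ee_pos': array([ 0.15043031, -0.65782245,  0.23052501]), 'eef_rot': array([ 2.10291428,  0.23866811, -2.10306575]), 'wrist_force': array([-0.42468629,  0.1693528 , -0.6357302 ]), 'wrist_torque': array([0.03741604, 0.02471045, 0.02179889]), 'finger_gap': 1.001057711932677}
scene knob [(0.58, array([0.4908, 0.1025, 0.1563]))]
scene next_hole [(0.97, array([0.4813, 0.1428, 0.1203]))]
scene start_hole [(0.88, array([0.4897, 0.1013, 0.1163])), (0.33, array([0.4942, 0.101 , 0.1487]))]
scene collar_top [(0.89, array([0.4947, 0.0997, 0.1461])), (0.7, array([0.4939, 0.1022, 0.157 ]))]
scene leg_vice []
top knob [(0.76, array([0.4921, 0.1068, 0.1577])), (0.72, array([0.6766, 0.0441, 0.0178])), (0.67, array([0.5717, 0.1255, 0.0626]))]
top next_hole [(0.92, array([0.4807, 0.1432, 0.1187]))]
top start_hole [(0.76, array([0.4911, 0.1013, 0.1158]))]
top collar_top [(0.83, array([0.4903, 0.1053, 0.1414]))]
top leg_vice [(0.62, array([ 0.4925,  0.0969, -0.0071]))]
```

View pics/scene1.png

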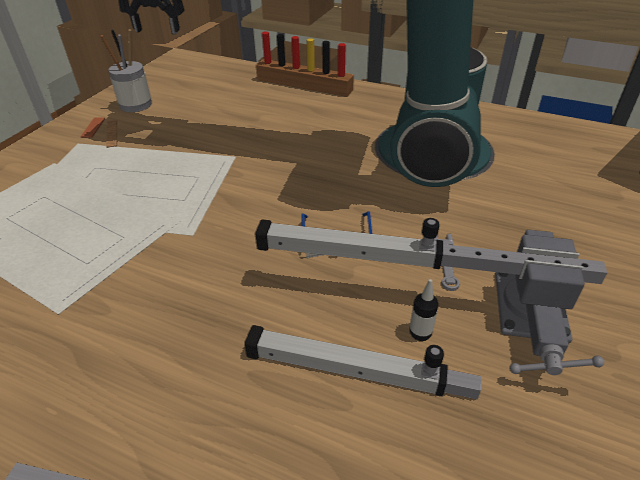

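View pics/top1.png

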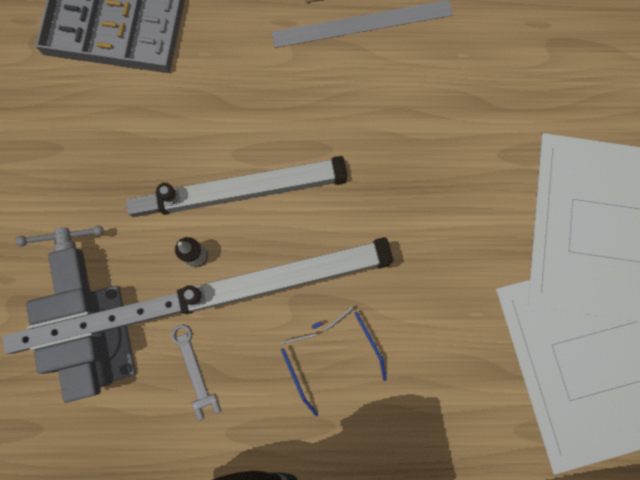

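The top picture shows the clamped leg's knob at about (190,296), the foot at (383,252) and the tube end at (5,342). The spare leg's knob is at (166,193) and the glue bottle at (190,250), both beyond the clamped leg.

```bash
cat >> h.py <<'E'
def ray(c,uv,z):
    p=cams.camera_params(c); K=p['camera_matrix'];T=p['world_to_cam']
    d=T[:3,:3].T@np.linalg.solve(K,[uv[0],uv[1],1]); o=-T[:3,:3].T@T[:3,3]
    return o+d*(z-o[2])/d[2]
def proj(c,X):
    p=cams.camera_params(c); K=p['camera_matrix'];T=p['world_to_cam']
    q=K@(T[:3,:3]@X+T[:3,3]); return q[:2]/q[2]
def plan(target,ldir,sgn=None):
    """tool down, tool y along +-ldir; prints shift(cm, tool axes) and turn"""
    o=robot.get_obs(); R0=R.from_rotvec(o['eef_rot']); M=R0.as_matrix()
    best=None
    for s in (1,-1):
        y=np.array([ldir[0]*s,ldir[1]*s,0]);y/=np.linalg.norm(y); x=np.array([0,0,-1.]); z=np.cross(x,y)
        w=(R0.inv()*R.from_matrix(np.c_[x,y,z])).as_rotvec()
        if best is None or np.linalg.norm(w)<np.linalg.norm(best): best=w
    print('shift cm',np.round(M.T@(target-o['ee_pos'])*100,2),'turn',np.round(best,4)); print('tool axes',M.round(3))
E
python3 - <<'E'
from h import *
a=ray('top',(383,252),.121); b=ray('top',(5,342),.1175)
print(a,b); d=(b-a)[:2]; d/=np.linalg.norm(d); print('dir',d)
h=[ray('top',p,.1175) for p in [(168,304),(140,311),(112,318),(83,325),(54,332),(25,339)]]
for p in h: print(p)
d2=(h[-1]-h[0])[:2]; d2/=np.linalg.norm(d2); print('dir holes',d2)
print('knob est from holes',h[0][:2]-.04*d2, ray('top',(190,295),.17))
plan(np.array([.491,.103,.26]),d2)
E
```

```text
[ 0.55539768 -0.16080747  0.121     ] [0.43151057 0.36400764 0.1175    ]
dir [-0.22974425  0.97325104]
[0.48279476 0.1426916  0.1175    ]
[0.47320301 0.18121892 0.1175    ]
[0.46367045 0.21950849 0.1175    ]
[0.45420314 0.2589398  0.1175    ]
[0.44479459 0.29812639 0.1175    ]
[0.43544425 0.33707053 0.1175    ]
dir holes [-0.23667785  0.97158818]
knob est from holes [0.49226187 0.10382807] [0.49111199 0.10148659 0.17      ]
shift cm [ -2.87 -66.6  -50.16] turn [-0.0142 -0.      0.    ]
tool axes [[ 0.     0.223 -0.975]
 [ 0.    -0.975 -0.223]
 [-1.    -0.    -0.   ]]
```

Emit:
move_arm([
  [[-2.9,-16,-12],[0,0,0]],
  [[-2.9,-33,-25],[0,0,0]],
  [[-2.9,-66.6,-50.2],[-0.014,0,0]],
  [[-2.9,-66.6,-50.2],[-0.014,0,0]],
  [[-2.9,-66.6,-50.2],[-0.014,0,0]],
  [[-2.9,-66.6,-50.2],[-0.014,0,0]],
  [[-2.9,-66.6,-50.2],[-0.014,0,0]],
  [[-2.9,-66.6,-50.2],[-0.014,0,0]],
  [[-2.9,-66.6,-50.2],[-0.014,0,0]],
  [[-2.9,-66.6,-50.2],[-0.014,0,0]],
  [[-2.9,-66.6,-50.2],[-0.014,0,0]],
  [[-2.9,-66.6,-50.2],[-0.014,0,0]],
  [[-2.9,-66.6,-50.2],[-0.014,0,0]],
  [[-2.9,-66.6,-50.2],[-0.014,0,0]],
  [[-2.9,-66.6,-50.2],[-0.014,0,0]],
  [[-2.9,-66.6,-50.2],[-0.014,0,0]],
  [[-2.9,-66.6,-50.2],[-0.014,0,0]],
  [[-2.9,-66.6,-50.2],[-0.014,0,0]],
  [[-2.9,-66.6,-50.2],[-0.014,0,0]],
  [[-2.9,-66.6,-50.2],[-0.014,0,0]],
], grip=-1, grip_force=70)

```text
clock: 3.1
ee_pos: [0.4913, 0.1029, 0.2604]
eef_rot: [2.095, 0.251, -2.095]
wrist_force: [1.1, -0.4, -0.6]
finger_gap: 1.0
```

Run:
```python
from h import *
o=robot.get_obs(); save('wrist','w1.png')
for t in ['knob','next_hole','collar_top','start_hole']:
    print(t,[(round(d['score'],2),np.round(d['position'],4)) for d in cams.place_of('wrist',t)[:3]])
p=cams.camera_params('wrist');K=p['camera_matrix'];m=p['mount'];print(m.round(3))
M=R.from_rotvec(o['eef_rot']).as_matrix()
def pj(X):
    q=np.linalg.inv(m)@np.r_[M.T@(np.array(X)-o['ee_pos']),1]; q=K@q[:3]; return q[:2]/q[2]
for X in [(.491,.103,.17),(.4915,.1015,.17),(.4825,.142,.1175)]: print(X,pj(X))
for d in cams.silhouettes('wrist','knob')[:2]:
    ys,xs=np.nonzero(d['region']); print(d['score'],len(xs),xs.min(),xs.max(),ys.min(),ys.max())
```

```text
knob [(0.61, array([0.489 , 0.1039, 0.1566]))]
next_hole [(0.73, array([0.4791, 0.1426, 0.1173]))]
collar_top [(0.65, array([0.4902, 0.1049, 0.1489]))]
start_hole [(0.87, array([0.4884, 0.1045, 0.1201]))]
[[ 0.001 -0.31   0.951 -0.144]
 [ 1.     0.001 -0.001  0.   ]
 [-0.     0.951  0.31  -0.079]
 [ 0.     0.     0.     1.   ]]
(0.491, 0.103, 0.17) [320.80117346 246.54522612]
(0.4915, 0.1015, 0.17) [323.24331223 246.35362937]
(0.4825, 0.142, 0.1175) [269.44469459 223.55809252]
0.86 1458 302 342 219 263
0.67 14529 213 638 0 50
```

View pics/w1.png

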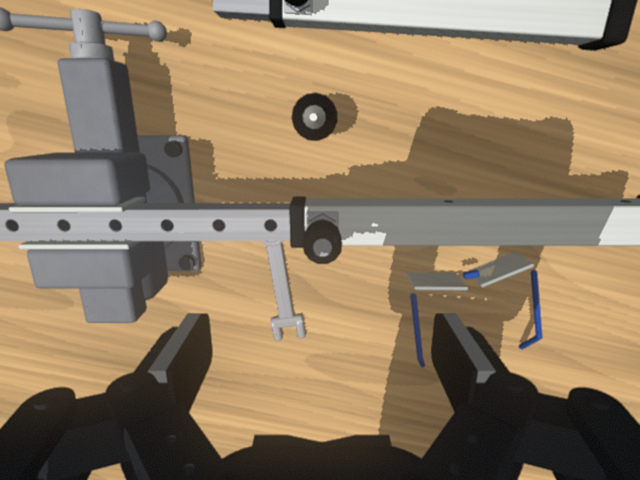

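The knob top is at (322,246), where the estimate (0.491, 0.1025) projects. The jaws lie along the leg, so I can descend.

Emit:
move_arm([
  [[4,0,0],[0,0,0]],
  [[8,0,0],[0,0,0]],
  [[10.5,0,0],[0,0,0]],
  [[12.2,0,0],[0,0,0]],
  [[12.2,0,0],[0,0,0]],
  [[12.2,0,0],[0,0,0]],
], grip=-1, grip_force=80)

```text
clock: 4.15
ee_pos: [0.4918, 0.1032, 0.1395]
eef_rot: [2.096, 0.251, -2.093]
wrist_force: [0.5, 0.1, -0.2]
finger_gap: 1.003
```

Run:
```python
from h import *
save('wrist','w2.png');print(robot.get_obs()['ee_pos'],robot.get_obs()['wrist_force'])
```

```text
[0.49188361 0.10319979 0.13955702] [0.19630507 0.73856585 0.04601834]
```

View pics/w2.png

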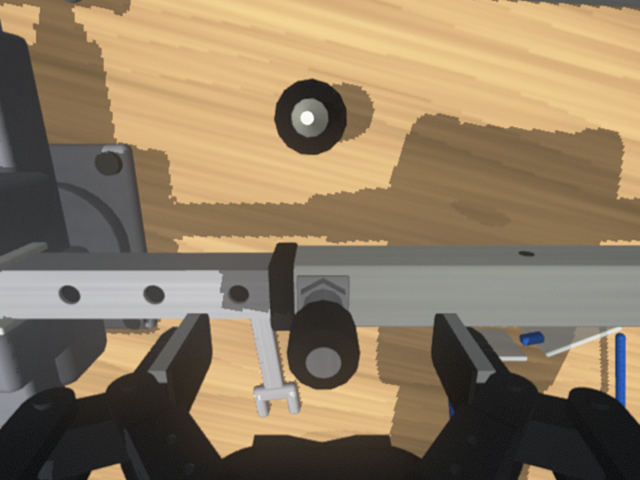

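The knob stands midway between the pads, with its top at (323,362). I'll close now.

Emit:
move_arm([
  [[0,0,0],[0,0,0]],
  [[0,0,0],[0,0,0]],
  [[0,0,0],[0,0,0]],
  [[0,0,0],[0,0,0]],
  [[0,0,0],[0,0,0]],
  [[0,0,0],[0,0,0]],
  [[0,0,0],[0,0,0]],
  [[0,0,0],[0,0,0]],
], grip=1, grip_force=80)

```text
clock: 5.2
ee_pos: [0.4915, 0.1031, 0.1388]
eef_rot: [2.095, 0.251, -2.094]
wrist_force: [-2.3, -1.1, 5.6]
finger_gap: 0.279
```

Run:
```python
from h import *
save('wrist','w3.png');print(robot.get_obs()['ee_pos'],robot.get_obs()['wrist_force'])
```

```text
[0.49144496 0.10310434 0.13874601] [-2.76008228 -1.16878215  5.86602411]
```

View pics/w3.png

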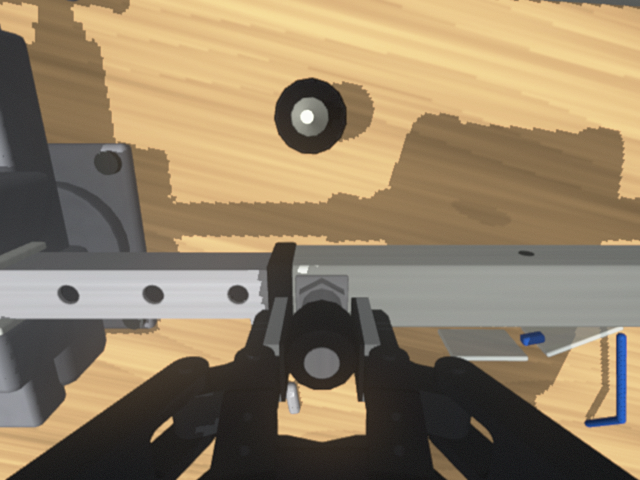

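Emit:
move_arm([
  [[-0.3,0,0],[0,0,0]],
  [[-0.6,0,0],[0,0,0]],
  [[-0.9,0,0],[0,0,0]],
  [[-1.0,0,0],[0,0,0]],
  [[-1.0,0,0],[0,0,0]],
  [[-1.0,0,0],[0,0,0]],
])

```text
clock: 6.0
ee_pos: [0.4913, 0.1031, 0.1481]
eef_rot: [2.094, 0.251, -2.095]
wrist_force: [2.7, -0.7, -9.1]
finger_gap: 0.279
```

Run:
```python
from h import *
save('wrist','w4.png');print(robot.get_obs()['ee_pos'],robot.get_obs()['wrist_force']); save('scene','s4.png')
im=cv2.imread('pics/s4.png')[190:300,380:520]; cv2.imwrite('pics/s4c.png',cv2.resize(im,None,fx=5,fy=5))
```

```text
[0.49127937 0.10310899 0.1481486 ] [ 3.55449824 -0.20520274 -9.87792596]
```

View pics/w4.png

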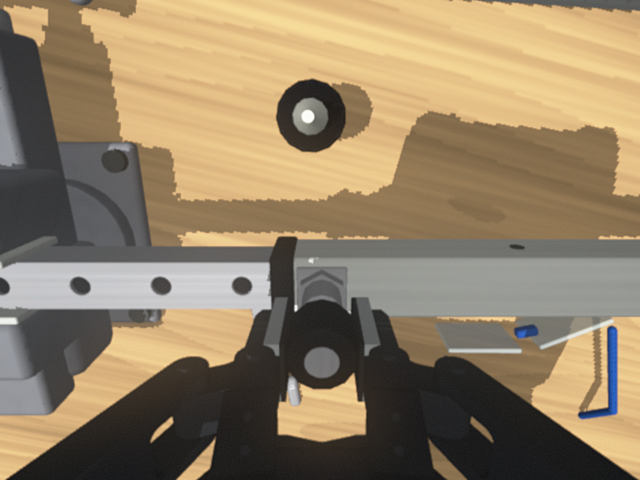

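View pics/s4c.png

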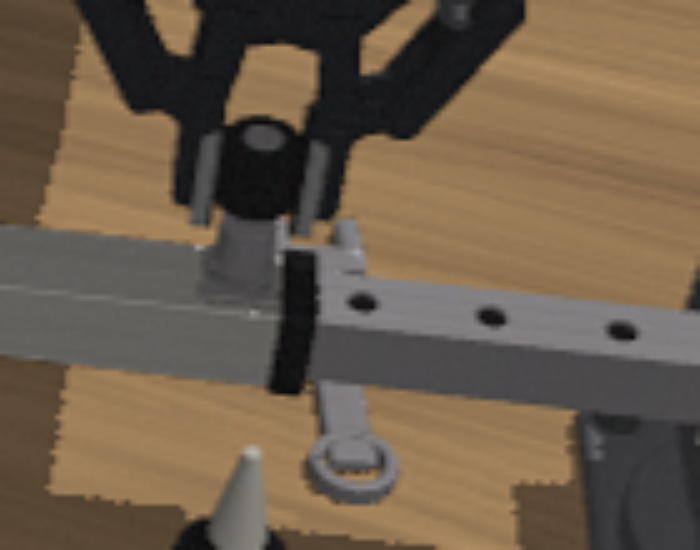

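The scene crop shows the knob raised off its collar. TCP rose 9.4 mm and the pull is about 9.5 N, which matches the spring. Next I slide 40 mm towards the vice (tool −y).

Emit:
move_arm([
  [[-0.06,0,0],[0,0,0]],
  [[-0.06,-0.5,0],[0,0,0]],
  [[-0.06,-1.0,0],[0,0,0]],
  [[-0.06,-1.5,0],[0,0,0]],
  [[-0.06,-2.0,0],[0,0,0]],
  [[-0.06,-2.5,0],[0,0,0]],
  [[-0.06,-3.0,0],[0,0,0]],
  [[-0.06,-3.5,0],[0,0,0]],
  [[-0.06,-3.8,0],[0,0,0]],
  [[-0.06,-4.0,0],[0,0,0]],
  [[-0.06,-4.0,0],[0,0,0]],
  [[-0.06,-4.0,0],[0,0,0]],
])

```text
clock: 7.6
ee_pos: [0.4818, 0.1422, 0.1489]
eef_rot: [2.095, 0.252, -2.095]
wrist_force: [1.3, 2.0, -9.0]
finger_gap: 0.278
```

Run:
```python
from h import *
o=robot.get_obs();print(o['ee_pos'],o['wrist_force'])
d=o['ee_pos'][:2]-np.array([.4913,.1031]); print(d, d@[-.2365,.9716],d@[.9716,.2365])
save('wrist','w5.png')
save('scene','s5.png')
im=cv2.imread('pics/s5.png')[190:300,380:520]; cv2.imwrite('pics/s5c.png',cv2.resize(im,None,fx=5,fy=5))
```

```text
[0.48182736 0.14222068 0.14890144] [ 1.29890634  2.02169054 -9.02074001]
[-0.00947264  0.03912068] 0.04024993151123157 4.841873297862759e-05
```

View pics/w5.png

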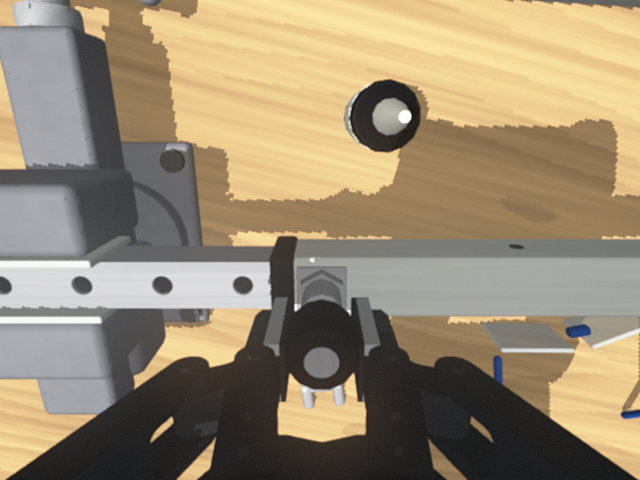

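View pics/s5c.png

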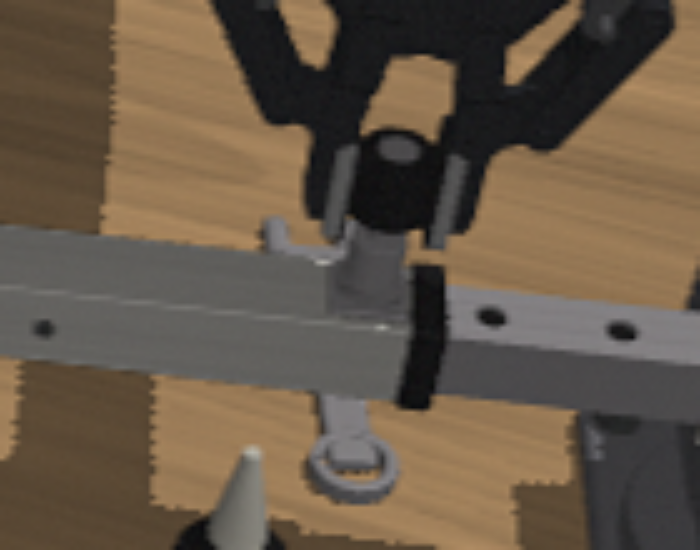

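The section followed, with exactly one hole fewer between collar and vice. The visible hole is at (243,285) against (242,285) before the slide. Now I lower in stages.

Emit:
move_arm([
  [[0.15,0,0],[0,0,0]],
  [[0.3,0,0],[0,0,0]],
  [[0.45,0,0],[0,0,0]],
  [[0.6,0,0],[0,0,0]],
  [[0.6,0,0],[0,0,0]],
])

```text
clock: 8.32
ee_pos: [0.4819, 0.142, 0.1428]
eef_rot: [2.095, 0.251, -2.095]
wrist_force: [-0.3, 3.4, -6.9]
finger_gap: 0.282
```

Emit:
move_arm([
  [[0.15,0,0],[0,0,0]],
  [[0.3,0,0],[0,0,0]],
  [[0.4,0,0],[0,0,0]],
  [[0.45,0,0],[0,0,0]],
  [[0.45,0,0],[0,0,0]],
  [[0.45,0,0],[0,0,0]],
])

```text
clock: 9.07
ee_pos: [0.482, 0.142, 0.1388]
eef_rot: [2.095, 0.251, -2.094]
wrist_force: [-4.1, 1.7, 1.4]
finger_gap: 0.276
```

Emit:
move_arm([
  [[0.05,0,0],[0,0,0]],
  [[0.1,0,0],[0,0,0]],
  [[0.1,0,0],[0,0,0]],
  [[0.1,0,0],[0,0,0]],
])

```text
clock: 9.57
ee_pos: [0.4821, 0.142, 0.1387]
eef_rot: [2.096, 0.251, -2.094]
wrist_force: [-7.9, 1.7, 11.1]
finger_gap: 0.277
```

Emit:
move_arm([
  [[0.04,0,0],[0,0,0]],
  [[0.04,0,0],[0,0,0]],
  [[0.04,0,0],[0,0,0]],
  [[0.04,0,0],[0,0,0]],
  [[0.04,0,0],[0,0,0]],
  [[0.04,0,0],[0,0,0]],
  [[0.04,0,0],[0,0,0]],
  [[0.04,0,0],[0,0,0]],
])

```text
clock: 10.58
ee_pos: [0.4821, 0.142, 0.1386]
eef_rot: [2.096, 0.251, -2.093]
wrist_force: [-11.1, -0.4, 14.2]
finger_gap: 0.278
```

Run:
```python
from h import *
save('wrist','w6.png')
save('scene','s6.png')
im=cv2.imread('pics/s6.png')[190:300,380:520]; cv2.imwrite('pics/s6c.png',cv2.resize(im,None,fx=5,fy=5))
for i in range(6): cams.get_image('top')
o=robot.get_obs();print(o['clock'],o['ee_pos'],o['wrist_force'],o['finger_gap'])
for c in ['scene','top']:
  save(c,c+'9.png')
  for t in ['knob','collar_top']:
    print(c,t,[(round(d['score'],2),np.round(d['position'],4)) for d in cams.place_of(c,t)[:2]])
```

```text
10.975 [0.48208759 0.14201748 0.13864283] [-11.2701311    0.50491052  14.38471535] 0.2816573633314295
scene knob [(0.6, array([0.4814, 0.1433, 0.1548]))]
scene collar_top [(0.62, array([0.4853, 0.1419, 0.1483]))]
top knob []
top collar_top []
```

View pics/w6.png

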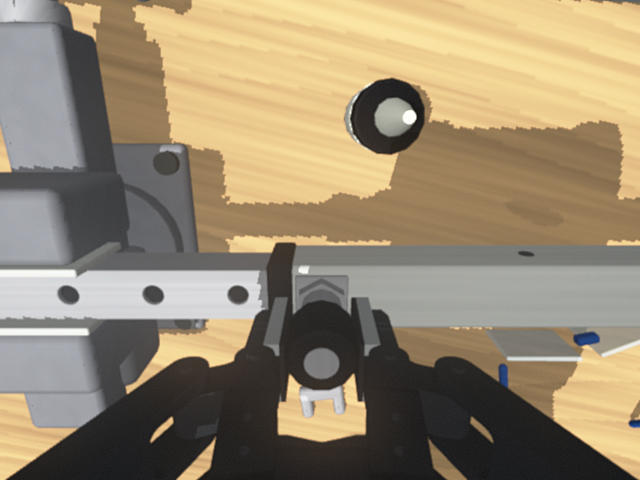

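View pics/s6c.png

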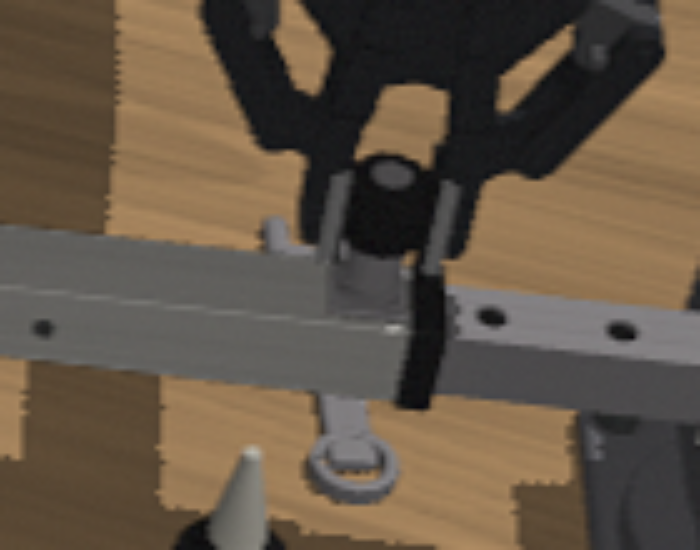

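The wrist picture matches the one at the first home position (hole at (238,294), knob top at (322,362)). The knob sits on its collar and the push holds steady at about 14 N, so I'm handing in.

Run:
```python
from h import *
print(robot.close_job()); o=robot.get_obs();print(o['clock'],o['ee_pos'],o['wrist_force'],o['finger_gap'])
```

```text
the job is handed in; nothing more can be done
None
the job is handed in; nothing more can be done
```

The leg is now one hole shorter, with the pin home in the very next hole. I handed the job in at about 11 s of the 32 s allowed, still gripping the knob and pressing it down.

- **Lift:** I gripped the knob with 80 N, jaws along the leg, and raised it about 10 mm. The pull read about 9–10 N, which matches the spring.
- **Slide:** The arm's own reading gave 40.2 mm of travel along the leg. One fewer hole shows between the section and the vice.
- **Drop in:** At 4 mm of lift the spring was still pulling on the gripper, so the pin was inside the hole rather than riding on the tube. It then came down to the same height as at the start, to within about 0.2 mm.
- **Press:** The wrist read a steady 14 N push beyond the spring, so the knob should sit on the plunger's body with about 20 N. About 11 N of sideways force across the leg built up with that push; I left it.
- **Final pictures:** The wrist view matches the one taken at the start hole, shifted by one hole. The scene view shows the knob seated on its collar.
- **Checks that fell short:** The top camera could not find the knob because the gripper hid it. The scene camera put it at 155 mm height instead of 158 mm, within its 4 mm accuracy.
- **Bystanders:** The glue bottle and spanner look unmoved in the final pictures. I did not measure them, the glasses or the spare leg again.

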